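Release the air nozzle from its push-fit port and park it

TASK

Take the steel air nozzle out of the push-fit port on the manifold: press the orange release ring fully down, gently, and while it is down pull the nozzle straight out without wrenching it against the locked port. Then lower the nozzle, upright, into the hole of the blue parking holder until it stands on the bottom, without dropping it, and let go. Leave the vase, the ball stand, the screwdriver and the red stop button alone.

Things in the scene. Friction and masses are not known exactly. Their poses are not given: they have to be found in the camera images.
- fitting: Air manifold: aluminium block 100 x 150 x 40 mm (x, y, z), fixed to the bench on levelling feet 0 to 6 mm high, with one vertical push-fit port in the middle: a black round body 35 mm in diameter, its top 62 mm above the block's underside, bore 18 mm wide, bore floor level with the block's top. Origin: centre of the block's underside, on the port's vertical axis.
- port_top (a point): Centre of the black port body's top face. Above it is the orange release ring, on the same axis: 40 mm in outer diameter, 5 mm thick, with an 18 mm hole that leaves the nozzle 1 mm play all round; it moves straight down, and being round it may be pressed from any side. It is screwed on by hand, so its height varies: its top face, when up, is 12 to 21 mm above this point.
- collet (a joint): Travel of the orange release ring, m: 0 = up, 0.0065 = fully down (hard stop). Sprung up: about 2 N to start it moving, rising to 7 to 9 N at the stop, then it is solid. The ring can take a firm press but not ramming (keep under 30 N).
- teeth (a point): Hidden inside the port, on its axis, 46 mm above the block's underside: two teeth sit in the nozzle's groove and block any pull. The ring wedges them apart: clear once it is about 4.3 mm down, closing again as it rises. A nozzle gripped while the fingertips hold the ring fully down passes the teeth within 2 mm as both rise together; pressed over 1 mm short of the stop, it is caught again.
- nozzle: Rigid steel tube, 16 mm in diameter, 70 mm long, 60 g; brass tip (11 mm in diameter) in its top 6 mm. Origin: centre of its lower end; z up along it. It starts upright in the port, lower end on the bore floor, 27 to 36 mm standing above the ring. 3 to 10 mm above its lower end is the groove (10 mm in diameter). Once released it drags with only a few newtons.
- holder: Blue parking holder: block 80 x 80 x 45 mm, fixed to the bench, with one vertical round blind hole in the middle of its top, 22 mm in diameter, 28 mm deep (hole floor 17 mm above the bench). Origin: centre of its underside, on the hole's axis.
- vase: White ceramic vase, loose, 74 mm in diameter, 100 mm tall, standing on the green turntable (260 mm in diameter, 12 mm thick). Origin: centre of its foot. Leave alone.
- ball_stand: White calibration ball (32 mm) on a thin post with a round aluminium foot 56 mm in diameter, 72 mm tall in all, loose. Origin: centre of its underside. Leave alone.
- driver: Green-handled screwdriver, 160 mm long, lying loose on the bench. Origin: middle of it, at the bench. Leave alone.
- stop_button (a joint): Red stop button on a low yellow housing beyond the work; 0 = not pressed, grows to 0.006 m when pressed. Leave alone.
Things that resemble listed ones, but are neither listed nor needed, are in the scene too. What is meant by the fitting is not purple, and is the larger of those in its own colour.

How it is judged:
By the outcome, as a careful person would: the job done as asked, in the order asked, and still so for the second after the job is handed in, with the robot touching nothing.
It also fails if it takes over 58 s, if anything falls off the work surface, if the arm or the gripper's body presses on something with over 40 N, if the wrist force passes 120 N, or if a joint passes its speed limit or range.

ROBOT

A 6-joint arm with a two-finger parallel gripper is mounted at the origin on the work surface. World frame = base frame: x ahead of the robot, y to its left, z up, the work surface at z = 0. Lengths are in mm, angles in degrees, forces in N, time in s.
With the tool pointing down it reaches from about 400 to 925 mm from the base axis. Payload 12.5 kg.
Tool frame: the origin (TCP) lies at the very end of the fingers, on their centre line; the grasp point (between the pads) lies arm.hold_point_z behind it (arm.hold_point_z is the distance from the TCP to the grasp point, in mm); z points along the fingers, y is the direction in which the jaws open and shut (so a half turn about z gives the same grasp; the last joint's range is limited). The gripper opens to 95 mm and grips with 3 to 60 N. Pads are 20 mm wide; open, the fingers measure 119 mm over their backs; the gripper's body (75 mm by 180 mm) begins 59 mm behind the grasp point.
Start: joints at [-76.467, 28.126, 89.318, -0, 62.55, -6.05], TCP at [209.513, -588.856, 214.661] pointing down, gripper open.
Joint ranges: [-177.58, 177.58], [-47.91, 125.51], [2.72, 160], [-65.01, 245.01], [3.68, 167.84], [-153.87, 153.87]. Speed limits (degrees/s): [127.2, 127.2, 159.86, 180, 180, 180].

INTERFACE

Orientations are given as a 3x3 rotation matrix whose columns are the frame's x, y, z axes.
In Python, from cell import arm gives the robot as it stands.
- The arm moves only by the tool step_arm, never from a script. Its argument "increments" is a list of rows, each an object with "grip": the finger opening in mm, from 0 to 95.1; "dp": the shift along the world's x, y, z in mm, a list of three; "twist": the turn about the world's z in degrees. In form: [{"grip": grip, "dp": [dx, dy, dz], "twist": twist}, ...]. A call has exactly 10 rows; each row is the pose to reach, as a shift and turn from the pose measured when the call began; what a row does not reach only later rows make up. A row lasts 1/8 s, in which the tool goes at most 62.5 mm and 10.7 degrees, less where a joint would pass 70% of its speed; a pose out of reach is approached as far as the arm can. A call with a gripper value outside its range is refused whole. The fingers move at their own pace and stop on an object; the grip force is fixed at half the most. Time passes only in rows, so rows that repeat a pose let the fingers close, or fill a call up. It gives the time, the measured TCP pose, the force and the opening at its end, in the units of the state.
- arm.get_obs(): the state, without advancing time (a new reading comes with each control period).
- arm.camera(name): name is "scene" or "top" or "wrist"; returns the picture (420x560x3 uint8, blue, green, red); there is no depth.
- arm.camera_params(name): a dict with "K" (3x3 intrinsics, pixels), "pose" (4x4, takes a point from camera to world coordinates). Camera axes: x right, y down, z forward; pixel columns grow to the right and rows downward; lengths in mm; the calibration is good to about 2 mm. A picture is of the moment at which its call begins: read the wrist's pose just before it. camera_params takes no time and is no camera call; for the wrist camera it gives the pose at the moment of the call.
- arm.job_done(): hands the job in, once; it reports no verdict.
The state is a dict: "time": time; "qpos": joint angles; "joint_velocities": joint speeds; "joint_torque": joint torques, N m; "position": TCP position; "tcp_rot": TCP orientation; "wrist_force": force on the tool from outside, world axes, zero at the start; "moment": the same for the moment, N m; "gripper_width": opening from 0.0 (shut) to 1.0 (fully open).
Only numpy, scipy, OpenCV 4.12 (cv2) and the standard library are available. Lean on these libraries where they do the work, as an engineer would, in place of code of your own. Each camera call takes 0.05 s, during which the arm holds its last target.

## Working session

There is one attempt and no reset: what is moved stays moved. The work goes in short steps, Python scripts to look and compute and a tool call to move; the robot and the scene stay as the last step left them, time stands still between calls to the robot, and variables do not carry over. Pictures are saved under pics/ and viewed, and the job is handed in when it is done.

Besides the shell and the picture viewer there is one more tool, called after "Emit:" in YAML: its name, and indented under it one key for each argument. step_arm: Moves the arm, as the interface text tells. Its arguments: {"type":"object","properties":{"increments":{"type":"array"}},"required":["increments"]}

```bash
mkdir -p pics; ls; python3 - <<'E'
from cell import arm
import cv2,numpy as np
for n in ["scene","top","wrist"]:
    p=arm.camera_params(n); print(n,np.round(p["K"],1).tolist(),np.round(p["pose"],3).tolist())
    cv2.imwrite(f"pics/{n}0.png",arm.camera(n))
o=arm.get_obs(); print(o, arm.hold_point_z)
E
```

```text
pics
scene [[477.4, 0.0, 277.6], [0.0, 477.4, 204.0], [0.0, 0.0, 1.0]] [[-0.153, 0.764, -0.627, 1112.8], [0.988, 0.106, -0.112, 78.888], [-0.019, -0.637, -0.771, 859.571], [0.0, 0.0, 0.0, 1.0]]
top [[518.4, 0.0, 287.6], [0.0, 518.4, 199.9], [0.0, 0.0, 1.0]] [[-0.004, -0.985, 0.174, 247.162], [-1.0, 0.007, 0.012, -37.112], [-0.013, -0.174, -0.985, 1457.552], [0.0, 0.0, 0.0, 1.0]]
wrist [[305.4, 0.0, 276.2], [0.0, 305.4, 211.9], [0.0, 0.0, 1.0]] [[0.334, -0.899, -0.282, 289.397], [-0.942, -0.319, -0.099, -559.285], [-0.001, 0.299, -0.954, 385.347], [0.0, 0.0, 0.0, 1.0]]
{'time': 0.15, 'qpos': array([-7.64685179e+01,  2.81557990e+01,  8.93420657e+01, -1.92154224e-03,
        6.25499495e+01, -6.04964082e+00]), 'joint_velocities': array([ 0.08317752, -0.16577001, -0.05602245,  0.08745498,  0.02068228,
        0.03084582]), 'joint_torque': array([ 1.56135942e-03, -6.12895203e+01, -2.58278096e+01,  6.92157657e-02,
        4.73194616e-02, -7.74103682e-05]), 'position': array([ 209.44267824, -588.67075661,  214.20072289]), 'tcp_rot': array([[ 9.42162743e-01,  3.35155658e-01, -2.24194902e-04],
       [ 3.35155728e-01, -9.42162402e-01,  8.04387199e-04],
       [ 5.83669140e-05, -8.33003856e-04, -9.99999651e-01]]), 'wrist_force': array([ 0.08948407, -0.74121203,  0.45699248]), 'moment': array([-0.00246992, -0.01877626,  0.05315014]), 'gripper_width': 1.0027902842094787} 18.8
```

View pics/scene0.png

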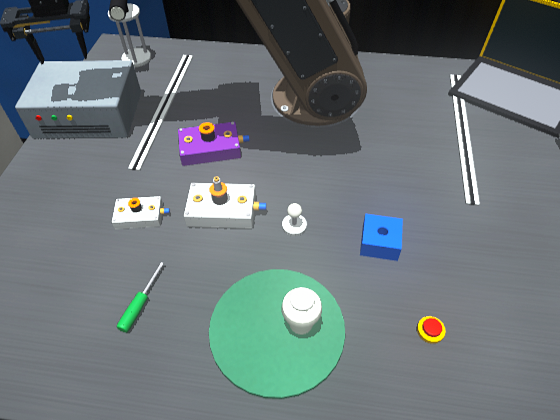

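View pics/top0.png

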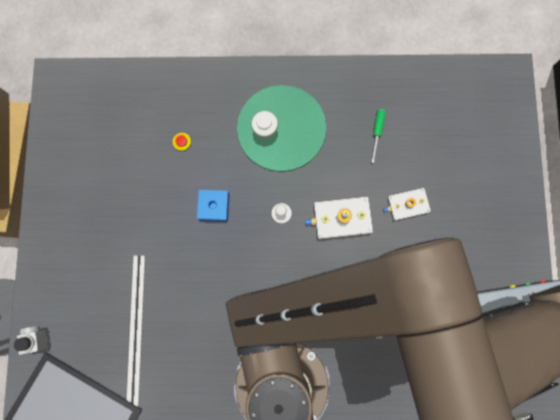

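View pics/wrist0.png

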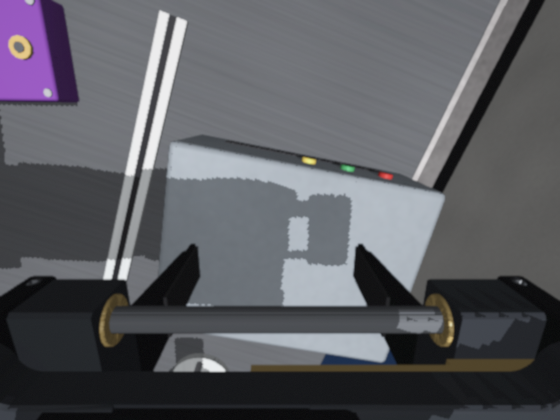

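Scene image: the candidates for the fitting are the purple block (209,140), the large aluminium block holding a nozzle (219,203), and the small aluminium block (137,212). By the description I choose the large one. The holder is at (382,236), the ball stand at (294,217), the vase at (301,310), the screwdriver at (140,297) and the button at (431,328).

```bash
python3 - <<'E'
import cv2,numpy as np
s=cv2.imread("pics/scene0.png");t=cv2.imread("pics/top0.png")
a=cv2.resize(s[165:240,175:275],None,fx=8,fy=8,interpolation=cv2.INTER_CUBIC);cv2.imwrite("pics/c1.png",a)
b=cv2.resize(t[190:245,300:380],None,fx=5,fy=5,interpolation=cv2.INTER_CUBIC)
c=cv2.resize(t[185:225,190:235],None,fx=5,fy=5,interpolation=cv2.INTER_CUBIC)
d=cv2.resize(s[210:265,355:410],None,fx=5,fy=5,interpolation=cv2.INTER_CUBIC)
W=np.zeros((560,700,3),np.uint8)
W[:275,:400]=b;W[:200,420:645]=c;W[280:555,:275]=d
cv2.imwrite("pics/c2.png",W)
E
```

```text
(no output)
```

View pics/c1.png

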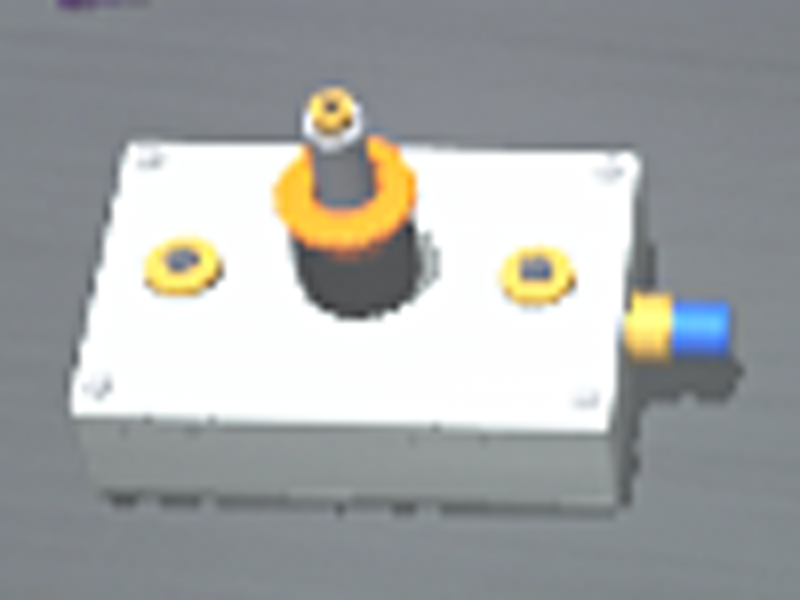

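View pics/c2.png

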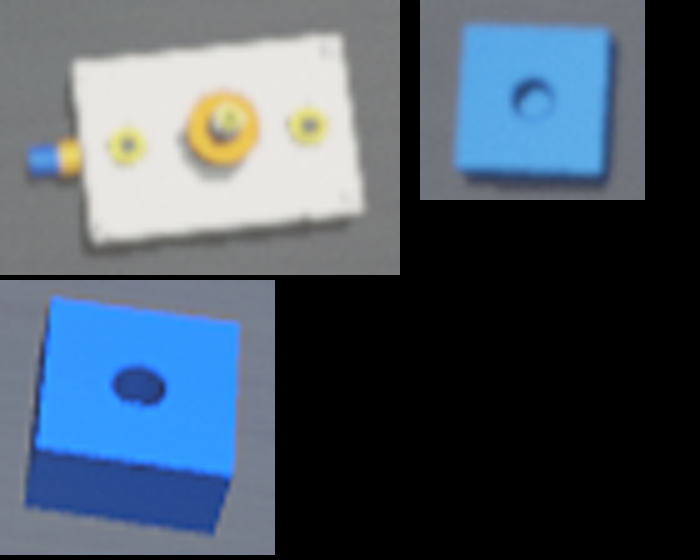

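```bash
cat > h.py <<'E'
import numpy as np
P={"scene":([[477.4,0,277.6],[0,477.4,204.0],[0,0,1]],None)}
from cell import arm
def ray(name,uv,par=None):
    p=par or arm.camera_params(name);K=np.array(p["K"]);T=np.array(p["pose"])
    d=T[:3,:3]@np.linalg.solve(K,[uv[0],uv[1],1]);return T[:3,3],d
def atz(name,uv,z,par=None):
    o,d=ray(name,uv,par);return o+d*(z-o[2])/d[2]
def tri(rs):
    A=np.zeros((3,3));b=np.zeros(3)
    for o,d in rs:
        d=d/np.linalg.norm(d);M=np.eye(3)-np.outer(d,d);A+=M;b+=M@o
    x=np.linalg.solve(A,b)
    return x,[np.linalg.norm((np.eye(3)-np.outer(d,d)/(d@d))@(x-o)) for o,d in rs]
def proj(name,X,par=None):
    p=par or arm.camera_params(name);T=np.array(p["pose"]);c=T[:3,:3].T@(np.array(X)-T[:3,3]);u=np.array(p["K"])@c;return u[:2]/u[2]
E
python3 - <<'E'
from h import *
np.set_printoptions(precision=1,suppress=True)
f=lambda a,b,k,x,y:(( a+.5)/k-.5+x,(b+.5)/k-.5+y)
tip=[("scene",f(331,103,8,175,165)),("top",f(229,118,5,300,190))]
ring=[("scene",f(345,192,8,175,165)),("top",f(222,127,5,300,190))]
hole=[("scene",f(139,106,5,355,210)),("top",f(113,100,5,190,185))]
for n,l in [("tip",tip),("ring",ring),("hole",hole)]:
    print(n,*tri([ray(*q) for q in l]))
    for z in ([110,115,120] if n=="tip" else [76,80,86] if n=="ring" else [45]): print(z,*[atz(q[0],q[1],z) for q in l])
# block top corners scene, z=40..46
for q in [(130,143),(637,155),(607,430),(72,413)]: print(atz("scene",f(*q,8,175,165),43))
for q in [(75,62),(342,36),(363,210),(95,243)]: print(atz("top",f(*q,5,300,190),43))
E
```

```text
tip [ 449.3 -171.6  110.9] [np.float64(0.04367621230464883), np.float64(0.043676212304680266)]
110 [ 448.5 -171.9  110. ] [ 449.5 -171.7  110. ]
115 [ 452.9 -170.2  115. ] [ 448.7 -171.3  115. ]
120 [ 457.4 -168.5  120. ] [ 448.  -170.8  120. ]
ring [ 449.9 -171.6   75.5] [np.float64(0.2421619065915472), np.float64(0.24216190659160883)]
76 [ 450.3 -171.6   76. ] [ 449.7 -171.3   76. ]
80 [ 453.7 -170.4   80. ] [ 449.1 -170.9   80. ]
86 [ 458.7 -168.5   86. ] [ 448.3 -170.3   86. ]
hole [486.9 191.   37.9] [np.float64(0.4498316329861977), np.float64(0.44983163298615936)]
45 [492.3 190.5  45. ] [485.7 189.4  45. ]
[ 412.4 -248.4   43. ]
[ 397. -102.   43.]
[496.6 -91.6  43. ]
[ 511.1 -237.6   43. ]
[491.4 -94.1  43. ]
[ 505. -242.   43.]
[ 408.2 -250.4   43. ]
[ 390.9 -103.6   43. ]
```

The crop confirms it: the large aluminium block holds a nozzle with a brass tip, at world ≈(450,-171). Next I move above it for wrist views.

Emit:
step_arm:
  increments:
    - {"grip":95,"dp":[30,52,4],"twist":0}
    - {"grip":95,"dp":[60,104,8],"twist":0}
    - {"grip":95,"dp":[90,156,12],"twist":0}
    - {"grip":95,"dp":[120,208,16],"twist":0}
    - {"grip":95,"dp":[150,260,16],"twist":0}
    - {"grip":95,"dp":[180,312,16],"twist":0}
    - {"grip":95,"dp":[210,364,16],"twist":0}
    - {"grip":95,"dp":[232,402,16],"twist":0}
    - {"grip":95,"dp":[240,417,16],"twist":0}
    - {"grip":95,"dp":[240,417,16],"twist":0}

```text
time: 1.4
position: [449.5, -171.4, 230.1]
tcp_rot: [[0.942, 0.337, -0.0], [0.337, -0.942, 0.001], [-0.0, -0.001, -1.0]]
wrist_force: [0.2, 0.2, 0.2]
gripper_width: 0.999
```

```bash
python3 - <<'E'
from h import *
import cv2,pickle
np.set_printoptions(precision=2,suppress=True)
o=arm.get_obs(); p=arm.camera_params("wrist"); im=arm.camera("wrist"); pickle.dump(p,open("w1.pkl","wb"))
print(o["time"],o["position"],o["wrist_force"],o["joint_velocities"])
cv2.imwrite("pics/w1.png",im)
for X in [(450,-171,115),(450,-171,82)]: print(proj("wrist",X,p))
E
```

```text
1.4 [ 449.54 -171.44  230.1 ] [0.23 0.22 0.19] [-2.22  0.01  0.03 -0.26 -0.01 -1.07]
[277.04 206.94]
[276.97 198.28]
```

View pics/w1.png

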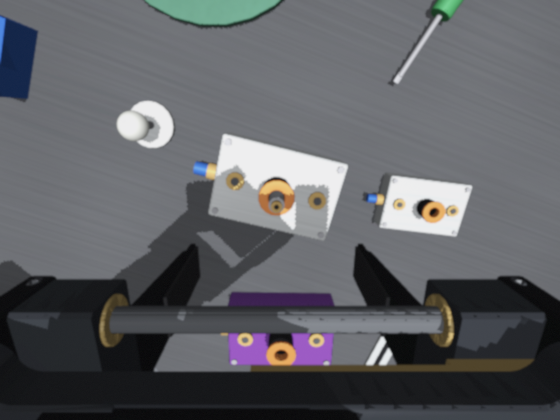

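```bash
python3 - <<'E'
import cv2
s=cv2.imread("pics/w1.png")
cv2.imwrite("pics/w1c.png",cv2.resize(s[165:225,240:320],None,fx=10,fy=10,interpolation=cv2.INTER_CUBIC))
E
```

```text
(no output)
```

View pics/w1c.png

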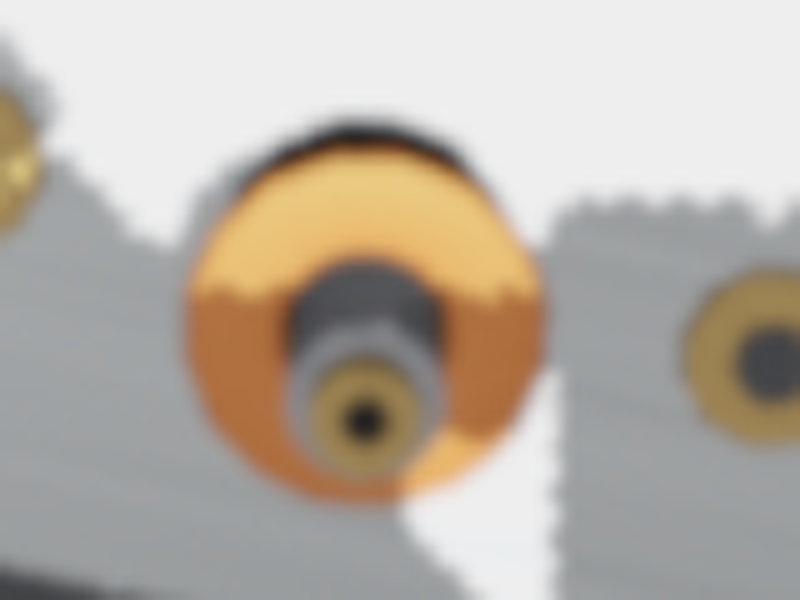

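```bash
python3 - <<'E'
from h import *
import pickle
np.set_printoptions(precision=2,suppress=True)
p=pickle.load(open("w1.pkl","rb"))
for z in (111,115,118): print("tip",z,atz("w",(275.95,206.55),z,p))
for z in (76,80,84): print("ring",z,atz("w",(276.15,196.75),z,p))
o,d=ray("w",(276.15,196.75),p); print(o+d*305.4*40/35.8)
f=lambda a,b,k,x,y:(( a+.5)/k-.5+x,(b+.5)/k-.5+y)
S=lambda a,b:ray("scene",f(a,b,8,175,165));T=lambda a,b:ray("top",f(a,b,5,300,190))
print(tri([ray("w",(275.95,206.55),p),S(331,103),T(229,118)]))
print(tri([ray("w",(276.15,196.75),p),S(345,192),T(222,127)]))
E
```

```text
tip 111 [ 448.91 -170.26  111.  ]
tip 115 [ 450.02 -169.87  115.  ]
tip 118 [ 450.85 -169.58  118.  ]
ring 76 [ 449.84 -170.12   76.  ]
ring 80 [ 450.82 -169.77   80.  ]
ring 84 [ 451.8  -169.42   84.  ]
[ 448.52 -170.58   70.63]
(array([ 449.23, -171.14,  111.12]), [np.float64(0.936279340514338), np.float64(0.45004738563728036), np.float64(0.5066763733001339)])
(array([ 449.86, -171.06,   75.72]), [np.float64(0.9193528382574996), np.float64(0.7016349185819789), np.float64(0.2592382381266804)])
```

Emit:
step_arm:
  increments:
    - {"grip":40,"dp":[0,0.5,-15],"twist":0}
    - {"grip":40,"dp":[0,0.5,-35],"twist":0}
    - {"grip":40,"dp":[0,0.5,-55],"twist":0}
    - {"grip":40,"dp":[0,0.5,-75],"twist":0}
    - {"grip":40,"dp":[0,0.5,-90],"twist":0}
    - {"grip":40,"dp":[0,0.5,-98],"twist":0}
    - {"grip":40,"dp":[0,0.5,-102],"twist":0}
    - {"grip":40,"dp":[0,0.5,-102],"twist":0}
    - {"grip":40,"dp":[0,0.5,-102],"twist":0}
    - {"grip":40,"dp":[0,0.5,-102],"twist":0}

```text
time: 2.7
position: [449.4, -171.7, 128.5]
tcp_rot: [[0.942, 0.336, 0.0], [0.336, -0.942, 0.0], [0.0, -0.0, -1.0]]
wrist_force: [0.5, -0.0, -0.1]
gripper_width: 0.42
```

```bash
python3 - <<'E'
from h import *
import cv2,pickle
np.set_printoptions(precision=2,suppress=True)
o=arm.get_obs(); p=arm.camera_params("wrist"); im=arm.camera("wrist"); pickle.dump(p,open("w2.pkl","wb"))
print(o["time"],o["position"],o["wrist_force"],o["gripper_width"])
t=o["position"];R=o["tcp_rot"]
print(proj("w",t,p),proj("w",t+R[:,1]*20,p),proj("w",t-R[:,1]*20,p))
cv2.imwrite("pics/w2.png",cv2.resize(im[130:280,177:377],None,fx=4,fy=4,interpolation=cv2.INTER_CUBIC))
E
```

```text
2.7 [ 449.37 -171.67  128.46] [ 0.49 -0.04 -0.11] 0.4201363539690826
[277.81 260.62] [310.16 260.59] [245.46 260.66]
```

View pics/w2.png

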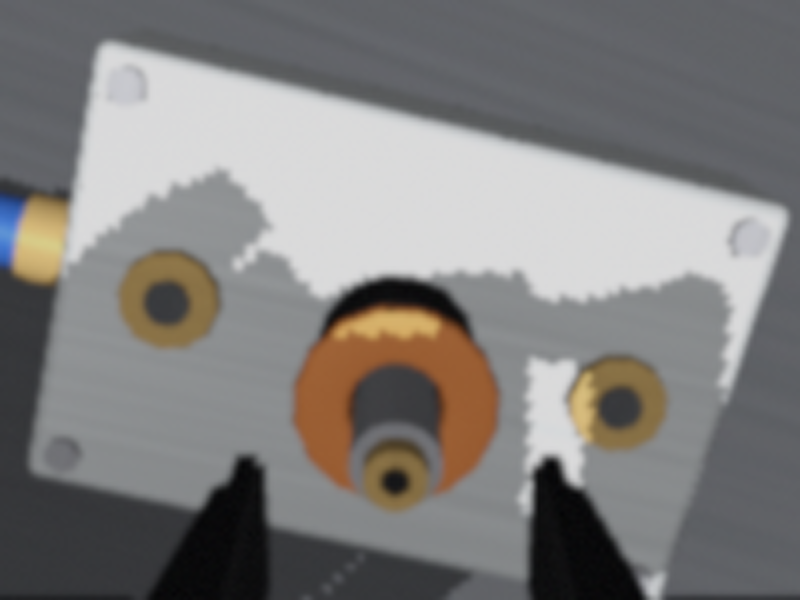

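```bash
python3 - <<'E'
from h import *
import pickle
np.set_printoptions(precision=2,suppress=True)
p=pickle.load(open("w2.pkl","rb"));p1=pickle.load(open("w1.pkl","rb"))
f=lambda a,b:(177+(a+.5)/4-.5,130+(b+.5)/4-.5)
t=np.array([449.37,-171.67,128.46]);R=np.array([[.942,.336,0],[.336,-.942,0],[0,0,-1]])
for z in (110,113,116): print("tip",z,atz("w",f(395,482),z,p),R.T@(atz("w",f(395,482),z,p)-t))
for z in (75,79,83): print("ring",z,atz("w",f(396,400),z,p),R.T@(atz("w",f(396,400),z,p)-t))
print(tri([ray("w",f(395,482),p),ray("w",(275.95,206.55),p1)]),tri([ray("w",f(396,400),p),ray("w",(276.15,196.75),p1)]))
o,d=ray("w",f(396,400),p)
for w in (201,204,207): print(w,(o+d*305.4*40*4/w))
E
```

```text
tip 110 [ 447.59 -170.65  110.  ] [-1.34 -1.56 18.46]
tip 113 [ 448.88 -170.2   113.  ] [ 0.03 -1.55 15.46]
tip 116 [ 450.17 -169.75  116.  ] [ 1.4  -1.54 12.46]
ring 75 [ 449.12 -170.23   75.  ] [ 0.25 -1.44 53.46]
ring 79 [ 450.55 -169.73   79.  ] [ 1.77 -1.43 49.46]
ring 83 [ 451.98 -169.23   83.  ] [ 3.28 -1.42 45.46]
(array([ 450.47, -169.68,  116.68]), [np.float64(0.0287471435791639), np.float64(0.028747143579244343)]) (array([ 450.51, -169.81,   78.83]), [np.float64(0.06469463614468696), np.float64(0.06469463614479665)])
201 [ 448.01 -170.62   71.88]
204 [ 449.21 -170.2    75.23]
207 [ 450.37 -169.79   78.48]
```

Wrist crop: nozzle tip at (395,482), ring centre at (396,400), inner finger edges at 267 and 531 (midpoint 399). The nozzle is about 0.8 mm off the jaw centre, so I shift and lower around it, staying above the ring.

Emit:
step_arm:
  increments:
    - {"grip":28,"dp":[0.2,1.0,0],"twist":0}
    - {"grip":28,"dp":[0.2,1.0,0],"twist":0}
    - {"grip":28,"dp":[0.2,1.0,-5],"twist":0}
    - {"grip":28,"dp":[0.2,1.0,-12],"twist":0}
    - {"grip":28,"dp":[0.2,1.0,-20],"twist":0}
    - {"grip":28,"dp":[0.2,1.0,-28],"twist":0}
    - {"grip":28,"dp":[0.2,1.0,-34],"twist":0}
    - {"grip":28,"dp":[0.2,1.0,-37],"twist":0}
    - {"grip":28,"dp":[0.2,1.0,-38],"twist":0}
    - {"grip":28,"dp":[0.2,1.0,-38],"twist":0}

```text
time: 4.0
position: [449.6, -170.7, 90.5]
tcp_rot: [[0.942, 0.336, 0.0], [0.336, -0.942, 0.0], [0.0, -0.0, -1.0]]
wrist_force: [-0.1, 0.5, 0.2]
gripper_width: 0.292
```

```bash
python3 - <<'E'
from h import *
import cv2,pickle
np.set_printoptions(precision=2,suppress=True)
o=arm.get_obs(); p=arm.camera_params("wrist"); im=arm.camera("wrist"); pickle.dump(p,open("w3.pkl","wb"))
print(o["time"],o["position"],o["wrist_force"],o["gripper_width"])
cv2.imwrite("pics/w3.png",cv2.resize(im[200:300,227:327],None,fx=6,fy=6,interpolation=cv2.INTER_CUBIC))
E
```

```text
4.0 [ 449.62 -170.68   90.48] [-0.11  0.48  0.24] 0.2924707655339332
```

View pics/w3.png

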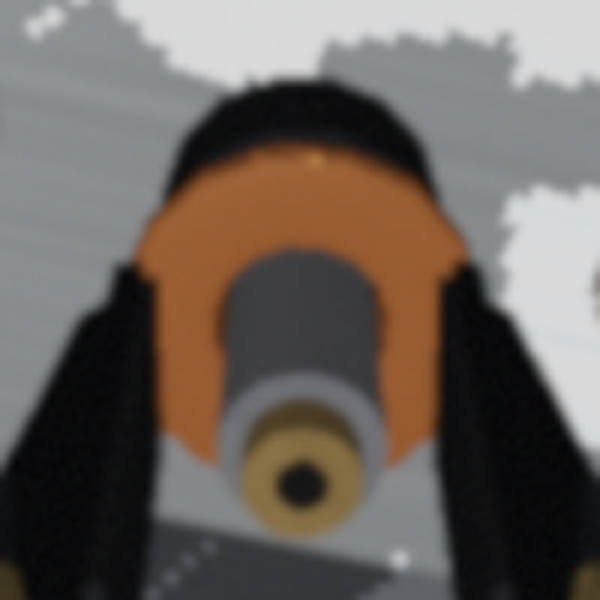

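Inner finger edges at 155 and 441 (midpoint 298), nozzle at 302, so about 0.5 mm off. I nudge by that and continue down to just above the ring.

Emit:
step_arm:
  increments:
    - {"grip":23,"dp":[0.15,-0.45,0],"twist":0}
    - {"grip":23,"dp":[0.15,-0.45,-1],"twist":0}
    - {"grip":23,"dp":[0.15,-0.45,-3],"twist":0}
    - {"grip":23,"dp":[0.15,-0.45,-5],"twist":0}
    - {"grip":23,"dp":[0.15,-0.45,-7],"twist":0}
    - {"grip":23,"dp":[0.15,-0.45,-9],"twist":0}
    - {"grip":23,"dp":[0.15,-0.45,-10],"twist":0}
    - {"grip":23,"dp":[0.15,-0.45,-11],"twist":0}
    - {"grip":23,"dp":[0.15,-0.45,-12],"twist":0}
    - {"grip":23,"dp":[0.15,-0.45,-12],"twist":0}

```text
time: 5.3
position: [449.8, -171.2, 78.6]
tcp_rot: [[0.942, 0.336, 0.0], [0.336, -0.942, 0.0], [0.0, -0.0, -1.0]]
wrist_force: [-1.9, 0.3, 3.7]
gripper_width: 0.24
```

Emit:
step_arm:
  increments:
    - {"grip":23,"dp":[0,0,-0.5],"twist":0}
    - {"grip":23,"dp":[0,0,-1],"twist":0}
    - {"grip":23,"dp":[0,0,-1.5],"twist":0}
    - {"grip":23,"dp":[0,0,-2],"twist":0}
    - {"grip":23,"dp":[0,0,-2.5],"twist":0}
    - {"grip":23,"dp":[0,0,-3],"twist":0}
    - {"grip":23,"dp":[0,0,-3],"twist":0}
    - {"grip":23,"dp":[0,0,-3],"twist":0}
    - {"grip":23,"dp":[0,0,-3],"twist":0}
    - {"grip":23,"dp":[0,0,-3],"twist":0}

```text
time: 6.55
position: [449.8, -171.2, 76.0]
tcp_rot: [[0.942, 0.336, 0.001], [0.336, -0.942, 0.0], [0.001, 0.0, -1.0]]
wrist_force: [-2.5, 1.0, 10.9]
gripper_width: 0.245
```

```bash
python3 - <<'E'
from h import *
import cv2
np.set_printoptions(precision=2,suppress=True)
im=arm.camera("wrist");o=arm.get_obs()
print(o["time"],o["position"],o["wrist_force"],o["gripper_width"])
cv2.imwrite("pics/w4.png",cv2.resize(im[200:300,227:327],None,fx=6,fy=6,interpolation=cv2.INTER_CUBIC))
E
```

```text
6.6 [ 449.8  -171.14   76.04] [-2.04  1.5  12.28] 0.2433185852232926
```

View pics/w4.png

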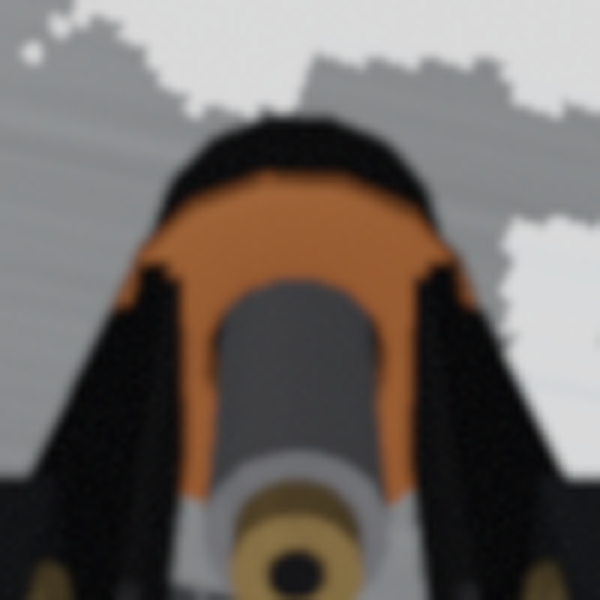

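Fingers straddle the nozzle, symmetric to within about 0.3 mm (edges 180 and 417, nozzle 297), and are on the ring. I press a little further to check for the hard stop.

Emit:
step_arm:
  increments:
    - {"grip":23,"dp":[0,0,-0.5],"twist":0}
    - {"grip":23,"dp":[0,0,-0.7],"twist":0}
    - {"grip":23,"dp":[0,0,-0.8],"twist":0}
    - {"grip":23,"dp":[0,0,-0.8],"twist":0}
    - {"grip":23,"dp":[0,0,-0.8],"twist":0}
    - {"grip":23,"dp":[0,0,-0.8],"twist":0}
    - {"grip":23,"dp":[0,0,-0.8],"twist":0}
    - {"grip":23,"dp":[0,0,-0.8],"twist":0}
    - {"grip":23,"dp":[0,0,-0.8],"twist":0}
    - {"grip":23,"dp":[0,0,-0.8],"twist":0}

```text
time: 7.85
position: [449.8, -171.1, 76.0]
tcp_rot: [[0.942, 0.336, 0.001], [0.336, -0.942, -0.0], [0.001, 0.001, -1.0]]
wrist_force: [-3.7, 2.4, 15.7]
gripper_width: 0.24
```

```bash
python3 - <<'E'
from h import *
np.set_printoptions(precision=2,suppress=True)
o=arm.get_obs()
print(o["time"],o["position"],o["wrist_force"],o["moment"],o["gripper_width"])
E
```

```text
7.85 [ 449.85 -171.15   75.96] [-3.71  2.36 15.72] [0.37 0.71 0.02] 0.24025450159062553
```

Solid at z=76.0 (the force rose to 15.7 N with no travel), so the ring is fully down. I keep the press on and close the jaws on the nozzle.

Emit:
step_arm:
  increments:
    - {"grip":21,"dp":[0,0,-0.7],"twist":0}
    - {"grip":19,"dp":[0,0,-0.7],"twist":0}
    - {"grip":17,"dp":[0,0,-0.7],"twist":0}
    - {"grip":15,"dp":[0,0,-0.7],"twist":0}
    - {"grip":10,"dp":[0,0,-0.7],"twist":0}
    - {"grip":5,"dp":[0,0,-0.7],"twist":0}
    - {"grip":0,"dp":[0,0,-0.7],"twist":0}
    - {"grip":0,"dp":[0,0,-0.7],"twist":0}
    - {"grip":0,"dp":[0,0,-0.7],"twist":0}
    - {"grip":0,"dp":[0,0,-0.7],"twist":0}

```text
time: 9.1
position: [450.3, -171.2, 76.0]
tcp_rot: [[0.942, 0.336, 0.002], [0.336, -0.942, -0.001], [0.002, 0.002, -1.0]]
wrist_force: [-1.3, 2.1, 13.8]
gripper_width: 0.161
```

```bash
python3 - <<'E'
from h import *
np.set_printoptions(precision=2,suppress=True)
o=arm.get_obs()
print(o["time"],o["position"],o["wrist_force"],o["moment"],o["gripper_width"])
E
```

```text
9.1 [ 450.26 -171.25   75.99] [-1.29  2.07 13.82] [0.39 0.22 0.04] 0.1613315495934399
```

Emit:
step_arm:
  increments:
    - {"grip":0,"dp":[0,0,0.3],"twist":0}
    - {"grip":0,"dp":[0,0,0.8],"twist":0}
    - {"grip":0,"dp":[0,0,1.3],"twist":0}
    - {"grip":0,"dp":[0,0,1.8],"twist":0}
    - {"grip":0,"dp":[0,0,2.3],"twist":0}
    - {"grip":0,"dp":[0,0,2.8],"twist":0}
    - {"grip":0,"dp":[0,0,3.3],"twist":0}
    - {"grip":0,"dp":[0,0,3.6],"twist":0}
    - {"grip":0,"dp":[0,0,3.6],"twist":0}
    - {"grip":0,"dp":[0,0,3.6],"twist":0}

```text
time: 10.35
position: [450.3, -171.2, 79.6]
tcp_rot: [[0.942, 0.336, 0.002], [0.336, -0.942, -0.001], [0.002, 0.002, -1.0]]
wrist_force: [0.9, 0.6, 1.3]
gripper_width: 0.165
```

No pull resistance. I continue straight up, slowly at first.

Emit:
step_arm:
  increments:
    - {"grip":0,"dp":[0,0,1],"twist":0}
    - {"grip":0,"dp":[0,0,2],"twist":0}
    - {"grip":0,"dp":[0,0,3],"twist":0}
    - {"grip":0,"dp":[0,0,4.5],"twist":0}
    - {"grip":0,"dp":[0,0,6],"twist":0}
    - {"grip":0,"dp":[0,0,7.5],"twist":0}
    - {"grip":0,"dp":[0,0,9],"twist":0}
    - {"grip":0,"dp":[0,0,10.5],"twist":0}
    - {"grip":0,"dp":[0,0,12],"twist":0}
    - {"grip":0,"dp":[0,0,12],"twist":0}

```text
time: 11.6
position: [450.3, -171.2, 91.7]
tcp_rot: [[0.942, 0.336, 0.003], [0.336, -0.942, -0.001], [0.002, 0.002, -1.0]]
wrist_force: [-0.6, 0.4, -0.6]
gripper_width: 0.165
```

Emit:
step_arm:
  increments:
    - {"grip":0,"dp":[0,0,4],"twist":0}
    - {"grip":0,"dp":[0,0,9],"twist":0}
    - {"grip":0,"dp":[0,0,15],"twist":0}
    - {"grip":0,"dp":[0,0,22],"twist":0}
    - {"grip":0,"dp":[0,0,30],"twist":0}
    - {"grip":0,"dp":[0,0,45],"twist":0}
    - {"grip":0,"dp":[0,0,65],"twist":0}
    - {"grip":0,"dp":[0,0,85],"twist":0}
    - {"grip":0,"dp":[0,0,98],"twist":0}
    - {"grip":0,"dp":[0,0,98],"twist":0}

```text
time: 12.85
position: [450.5, -171.3, 190.4]
tcp_rot: [[0.942, 0.336, 0.004], [0.336, -0.942, -0.002], [0.003, 0.003, -1.0]]
wrist_force: [0.2, -0.5, -1.6]
gripper_width: 0.163
```

```bash
python3 - <<'E'
from h import *
import cv2,pickle
np.set_printoptions(precision=2,suppress=True)
o=arm.get_obs(); p=arm.camera_params("wrist"); im=arm.camera("wrist"); s=arm.camera("scene"); pickle.dump(p,open("w5.pkl","wb"))
print(o["time"],o["position"],o["wrist_force"],o["gripper_width"])
cv2.imwrite("pics/w5.png",im);cv2.imwrite("pics/s5.png",cv2.resize(s[90:240,150:350],None,fx=4,fy=4,interpolation=cv2.INTER_CUBIC))
E
```

```text
12.85 [ 450.51 -171.34  190.42] [ 0.21 -0.54 -1.55] 0.1626439684316972
```

View pics/w5.png

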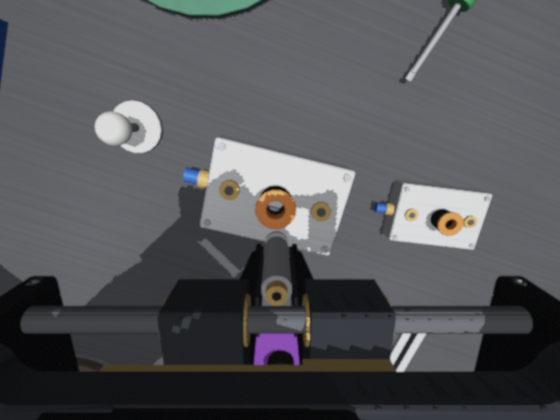

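View pics/s5.png

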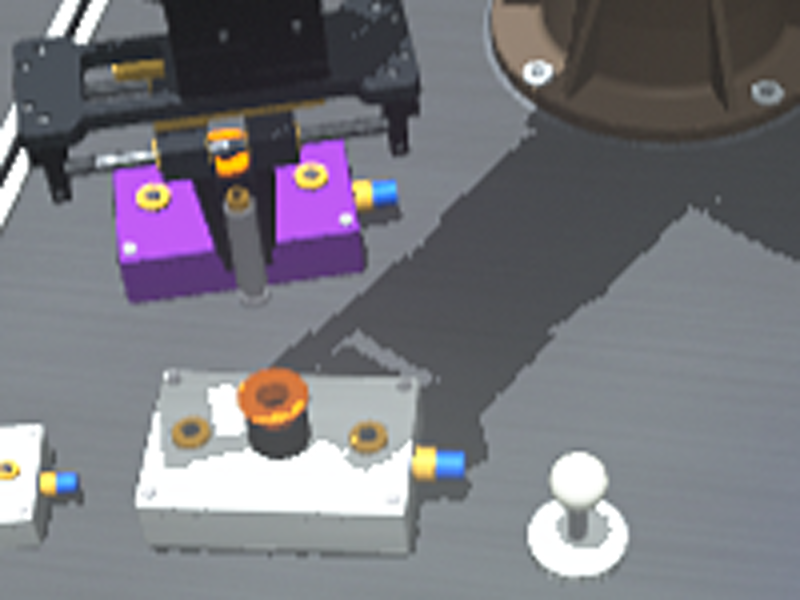

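The wrist and scene views show the nozzle gripped upright and clear, with the port empty (scene crop ring (273,395), wrist (276,208)). Now to the holder, estimated at (487,189).

Emit:
step_arm:
  increments:
    - {"grip":0,"dp":[2,25,0],"twist":0}
    - {"grip":0,"dp":[7,70,0],"twist":0}
    - {"grip":0,"dp":[12,120,0],"twist":0}
    - {"grip":0,"dp":[17,170,0],"twist":0}
    - {"grip":0,"dp":[22,220,0],"twist":0}
    - {"grip":0,"dp":[27,270,0],"twist":0}
    - {"grip":0,"dp":[32,315,0],"twist":0}
    - {"grip":0,"dp":[35,345,0],"twist":0}
    - {"grip":0,"dp":[36.5,360,0],"twist":0}
    - {"grip":0,"dp":[36.5,360,0],"twist":0}

```text
time: 14.2
position: [486.4, 189.0, 188.7]
tcp_rot: [[0.942, 0.337, 0.001], [0.337, -0.942, -0.001], [0.001, 0.001, -1.0]]
wrist_force: [-0.4, -0.2, -1.3]
gripper_width: 0.159
```

Emit:
step_arm:
  increments:
    - {"grip":0,"dp":[0,0,-10],"twist":0}
    - {"grip":0,"dp":[0,0,-25],"twist":0}
    - {"grip":0,"dp":[0,0,-40],"twist":0}
    - {"grip":0,"dp":[0,0,-55],"twist":0}
    - {"grip":0,"dp":[0,0,-65],"twist":0}
    - {"grip":0,"dp":[0,0,-70],"twist":0}
    - {"grip":0,"dp":[0,0,-70],"twist":0}
    - {"grip":0,"dp":[0,0,-70],"twist":0}
    - {"grip":0,"dp":[0,0,-70],"twist":0}
    - {"grip":0,"dp":[0,0,-70],"twist":0}

```text
time: 15.45
position: [486.4, 189.0, 119.0]
tcp_rot: [[0.942, 0.337, 0.002], [0.337, -0.942, -0.001], [0.001, 0.001, -1.0]]
wrist_force: [-0.2, -0.5, -0.2]
gripper_width: 0.157
```

```bash
python3 - <<'E'
from h import *
import cv2,pickle
np.set_printoptions(precision=2,suppress=True)
o=arm.get_obs(); p=arm.camera_params("wrist"); im=arm.camera("wrist"); s=arm.camera("scene"); t=arm.camera("top");pickle.dump((o,p),open("w6.pkl","wb"))
print(o["time"],o["position"],o["tcp_rot"],o["wrist_force"],o["gripper_width"])
cv2.imwrite("pics/w6.png",cv2.resize(im[150:300,180:380],None,fx=4,fy=4,interpolation=cv2.INTER_CUBIC))
cv2.imwrite("pics/s6.png",cv2.resize(s[160:280,320:480],None,fx=5,fy=5,interpolation=cv2.INTER_CUBIC))
cv2.imwrite("pics/t6.png",cv2.resize(t[170:240,170:260],None,fx=8,fy=8,interpolation=cv2.INTER_CUBIC))
E
```

```text
15.45 [486.41 189.05 118.96] [[ 0.94  0.34  0.  ]
 [ 0.34 -0.94 -0.  ]
 [ 0.    0.   -1.  ]] [-0.18 -0.5  -0.24] 0.1565098603877271
```

View pics/w6.png

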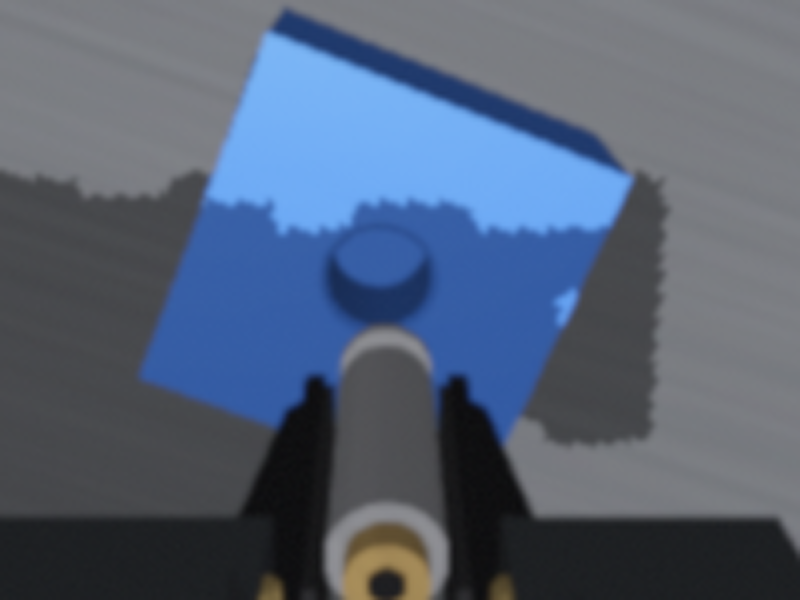

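View pics/s6.png

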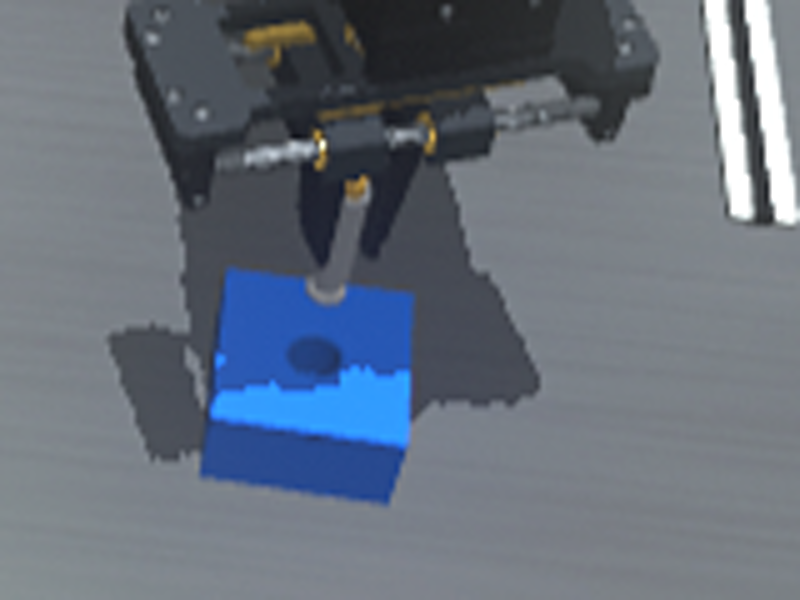

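```bash
python3 - <<'E'
from h import *
import pickle
np.set_printoptions(precision=2,suppress=True)
ob,p=pickle.load(open("w6.pkl","rb"))
t=ob["position"];R=ob["tcp_rot"]
f=lambda a,b:(180+(a+.5)/4-.5,150+(b+.5)/4-.5)
g=lambda X:(np.array(proj("w",X,p))-[180,150]+.5)*4-.5
L=lambda X:(R.T@(X-t))[:2]
print("hole raw tool",L(atz("w",f(379,273.5),45,p)),atz("w",f(379,273.5),45,p))
for z in(157,159.3,161): print("tip",z,L(atz("w",f(386,583),z,p)))
for z in(87,89,91): print("end far edge(+8 x)",z,L(atz("w",f(386.5,326),z,p)))
# pred of rim circle
a=np.linspace(0,2*np.pi,60)
c=np.array([g([t[0]+11*np.cos(q),t[1]+11*np.sin(q),45]) for q in a]);print("rim at tcp axis",c.min(0),c.max(0))
f2=lambda a,b:(320+(a+.5)/5-.5,160+(b+.5)/5-.5)
print("scene hole",atz("scene",f2(314,355),45),"end",[atz("scene",f2(326,291),z) for z in (87,89,91)], "tip",atz("scene",f2(357,184),159.3))
E
```

```text
hole raw tool [ 3.03 -2.54] [488.53 192.39  45.  ]
tip 157 [-0.2  -1.09]
tip 159.3 [ 1.28 -1.09]
tip 161 [ 2.37 -1.09]
end far edge(+8 x) 87 [ 7.26 -0.98]
end far edge(+8 x) 89 [ 8.03 -0.98]
end far edge(+8 x) 91 [ 8.8  -0.98]
rim at tcp axis [338.73 237.86] [442.27 335.77]
scene hole [491.77 190.51  45.  ] end [array([490.51, 189.09,  87.  ]), array([492.12, 188.8 ,  89.  ]), array([493.73, 188.51,  91.  ])] tip [494.74 189.85 159.3 ]
```

View pics/t6.png

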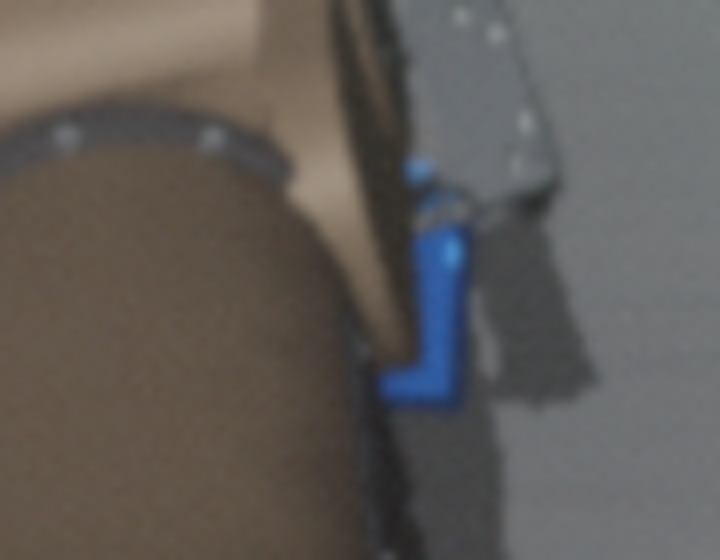

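Emit:
step_arm:
  increments:
    - {"grip":0,"dp":[0.8,1.4,-3],"twist":0}
    - {"grip":0,"dp":[0.8,1.4,-8],"twist":0}
    - {"grip":0,"dp":[0.8,1.4,-15],"twist":0}
    - {"grip":0,"dp":[0.8,1.4,-22],"twist":0}
    - {"grip":0,"dp":[0.8,1.4,-29],"twist":0}
    - {"grip":0,"dp":[0.8,1.4,-34],"twist":0}
    - {"grip":0,"dp":[0.8,1.4,-37],"twist":0}
    - {"grip":0,"dp":[0.8,1.4,-37],"twist":0}
    - {"grip":0,"dp":[0.8,1.4,-37],"twist":0}
    - {"grip":0,"dp":[0.8,1.4,-37],"twist":0}

```text
time: 16.85
position: [487.3, 190.5, 82.0]
tcp_rot: [[0.942, 0.337, 0.002], [0.337, -0.942, -0.001], [0.001, 0.001, -1.0]]
wrist_force: [-0.1, -0.3, -1.0]
gripper_width: 0.166
```

```bash
python3 - <<'E'
from h import *
import cv2,pickle
np.set_printoptions(precision=2,suppress=True)
o=arm.get_obs(); p=arm.camera_params("wrist"); im=arm.camera("wrist"); s=arm.camera("scene");pickle.dump((o,p),open("w7.pkl","wb"))
print(o["time"],o["position"],o["wrist_force"],o["gripper_width"])
cv2.imwrite("pics/w7.png",cv2.resize(im[180:300,200:360],None,fx=5,fy=5,interpolation=cv2.INTER_CUBIC))
cv2.imwrite("pics/s7.png",cv2.resize(s[195:270,350:430],None,fx=8,fy=8,interpolation=cv2.INTER_CUBIC))
E
```

```text
16.85 [487.28 190.46  82.02] [-0.13 -0.31 -1.04] 0.16608467308678426
```

View pics/w7.png

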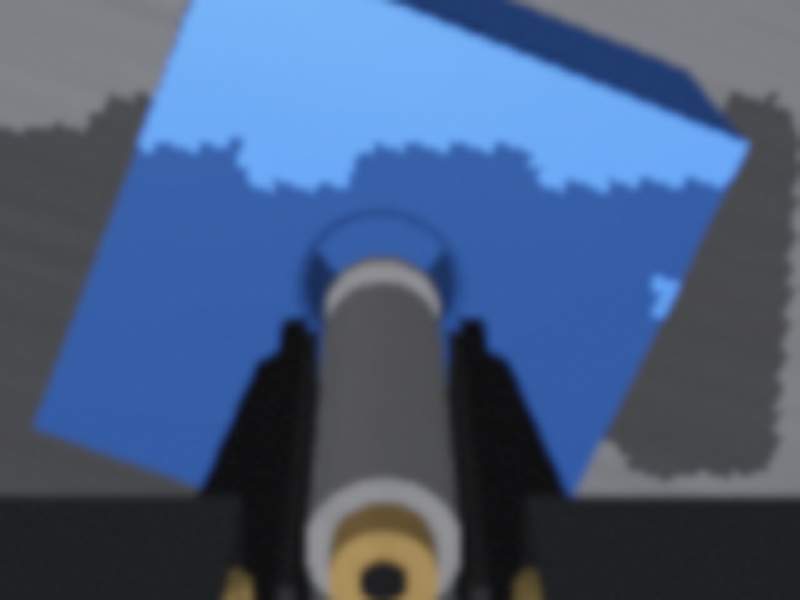

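View pics/s7.png

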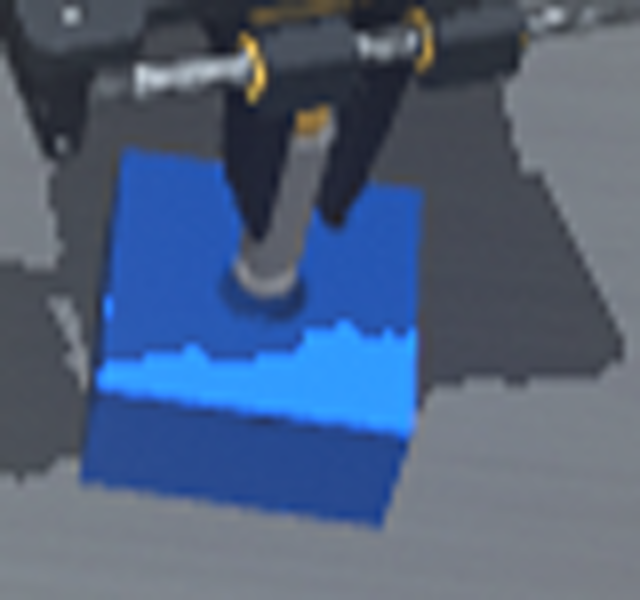

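```bash
python3 - <<'E'
from h import *
import pickle
np.set_printoptions(precision=2,suppress=True)
ob,p=pickle.load(open("w7.pkl","rb"))
t=ob["position"];R=ob["tcp_rot"]
g=lambda X:(np.array(proj("w",X,p))-[200,180]+.5)*5-.5
gs=lambda X:(np.array(proj("scene",X))-[350,195]+.5)*8-.5
def circ(h,r,z,c=(0,0)):
    a=np.linspace(0,2*np.pi,90);C=t+R[:,0]*c[0]+R[:,1]*c[1]
    q=np.array([h([C[0]+r*np.cos(x),C[1]+r*np.sin(x),z]) for x in a]);return q.min(0),q.max(0)
print("wrist end",circ(g,8,52),circ(g,8,54)); print("wrist hole",circ(g,11,45))
print("scene end",circ(gs,8,52)); print("scene hole",circ(gs,11,45)); print("scene tip",gs([*t[:2],122.3]))
print("px/mm x,y tool",g([*(t+R[:,0])[:2],45])-g([*t[:2],45]),g([*(t+R[:,1])[:2],45])-g([*t[:2],45]))
E
```

```text
wrist end (array([333.66, 257.68]), array([446.01, 361.68])) (array([333.25, 262.8 ]), array([446.6, 367.6]))
wrist hole (array([314.6 , 220.96]), array([464.49, 360.25]))
scene end (array([235.95, 234.49]), array([297.68, 283.36]))
scene hole (array([220.61, 241.42]), array([305.04, 308.47]))
scene tip [309.62  89.01]
px/mm x,y tool [ 0.   -6.34] [ 6.81 -0.01]
```

```bash
python3 - <<'E'
import cv2,numpy as np
s=cv2.imread("pics/s7.png")[200:360,160:380];w=cv2.imread("pics/w7.png")[190:350,270:490]
A=np.vstack([cv2.resize(s,None,fx=1.8*2,fy=1.8),cv2.resize(w,None,fx=3.6,fy=1.8)])
a=cv2.convertScaleAbs(np.hstack([cv2.resize(s,(400,291)),cv2.resize(w,(400,291))]),alpha=1.8,beta=-20)
cv2.imwrite("pics/z7.png",cv2.resize(a,(800,582)))
E
```

```text
(no output)
```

View pics/z7.png

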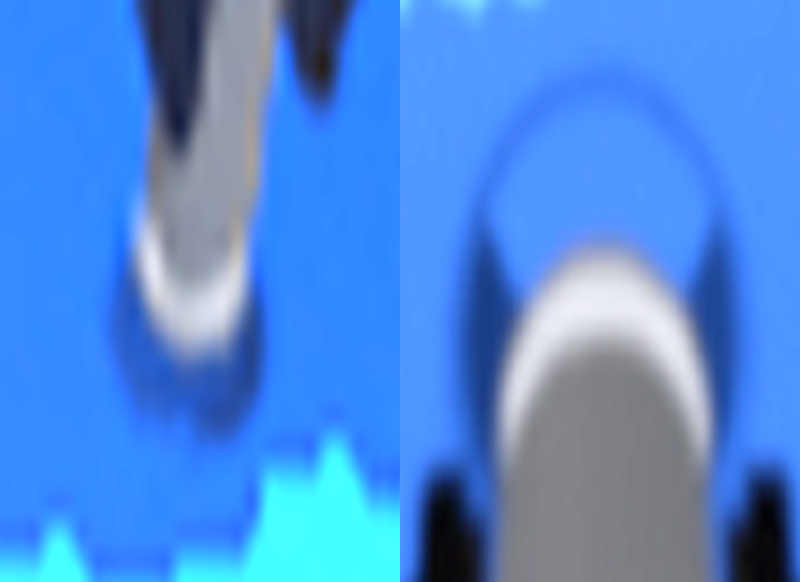

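```bash
cat > fit.py <<'E'
from h import *
import pickle
from scipy.optimize import least_squares
np.set_printoptions(precision=2,suppress=True)
ob,p=pickle.load(open("w7.pkl","rb"));ps=arm.camera_params("scene")
t=ob["position"];R=ob["tcp_rot"]
a=np.linspace(0,2*np.pi,73)
def pts(cam,C,r,z):
    return np.array([proj(cam,[C[0]+r*np.cos(x),C[1]+r*np.sin(x),z],p if cam=="w" else ps) for x in a])
def res(q,full=False):
    d,nx,ny,hx,hy,bu,bv,su,sv=q
    N=t+R[:,0]*nx+R[:,1]*ny;H=t+R[:,0]*hx+R[:,1]*hy
    W=lambda P:(P+[bu,bv]-[200,180]+.5)*5-.5
    S=lambda P:(P+[su,sv]-[350,195]+.5)*8-.5
    ze=52-d
    we=W(pts("w",N,8,ze));ws=W(pts("w",N,8,ze+64));wt=W(pts("w",N,5.5,ze+70));wh=W(pts("w",H,11,45))
    se=S(pts("s",N,8,ze));st=S(pts("s",N,5.5,ze+70));sh=S(pts("s",H,11,45))
    m=lambda c:(c.min(0)+c.max(0))/2
    r=[we[:,1].min()-256, m(ws)[0]-383,ws[:,1].min()-477,m(wt)[0]-384,m(wt)[1]-581,wh[:,1].min()-208.5,m(wh)[0]-381.5,m(we)[0]-382.7,
       m(wh)[0]*0+ (ws[:,0].max()-ws[:,0].min()-156)]
    s=[m(se)[0]-265.8,se[:,1].max()-297.5,m(st)[0]-313,m(st)[1]-118,m(sh)[0]-263.6,sh[:,1].max()-318]
    pr=[nx/3,ny/.3,bu/3,bv/3,su/3,sv/3,d/6]
    return np.r_[np.array(r)/5,np.array(s)/6,pr]
for loss in ("linear","soft_l1"):
    f=least_squares(res,np.zeros(9),loss=loss)
    sd=np.sqrt(np.diag(np.linalg.pinv(f.jac.T@f.jac)))
    print("d nx ny hx hy bu bv su sv\n",f.x,"\nsd",sd,"\nres",f.fun)
    q=f.x;print("world dp",(R[:,0]*(q[3]-q[1])+R[:,1]*(q[4]-q[2]))[:2])
E
python3 fit.py; python3 - <<'E'
import cv2
s=cv2.imread("pics/s7.png")[60:220,230:400];cv2.imwrite("pics/z8.png",cv2.resize(s,None,fx=3.5,fy=3.5))
E
```

```text
d nx ny hx hy bu bv su sv
 [ 1.84 -0.26 -0.05  1.45  0.11 -1.71 -0.02  0.18  1.64] 
sd [2.11 1.81 0.29 1.77 0.86 0.75 2.17 0.57 0.7 ] 
res [-0.27  0.3   0.17  0.2  -0.47  0.57  0.05 -0.36 -0.31  0.21  0.39 -0.57
 -1.86  0.35  1.34 -0.09 -0.17 -0.57 -0.01  0.06  0.55  0.31]
world dp [1.67 0.43]
d nx ny hx hy bu bv su sv
 [ 1.36  0.08 -0.05  1.77  0.14 -1.74  0.18  0.1   1.39] 
sd [2.24 1.86 0.3  1.86 0.88 0.79 2.22 0.61 0.84] 
res [-0.28  0.29  0.23  0.19 -0.33  0.36  0.06 -0.38 -0.2   0.21  0.05 -0.56
 -2.22  0.28  1.17  0.03 -0.15 -0.58  0.06  0.03  0.46  0.23]
world dp [1.65 0.4 ]
```

View pics/z8.png

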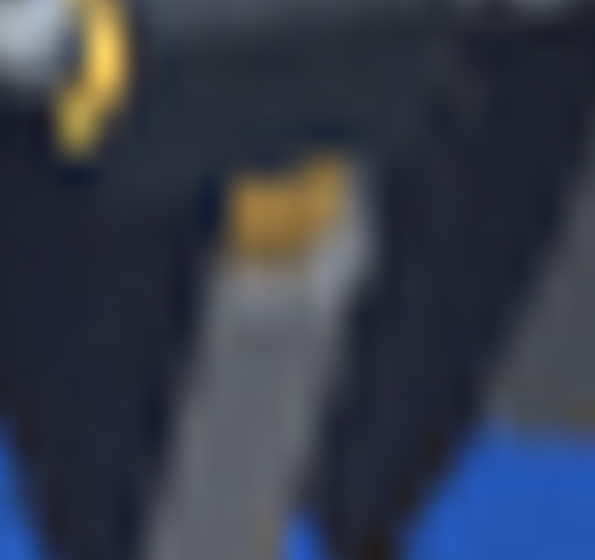

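Emit:
step_arm:
  increments:
    - {"grip":0,"dp":[1.2,0.3,0],"twist":0}
    - {"grip":0,"dp":[1.2,0.3,-1],"twist":0}
    - {"grip":0,"dp":[1.2,0.3,-2],"twist":0}
    - {"grip":0,"dp":[1.2,0.3,-3],"twist":0}
    - {"grip":0,"dp":[1.2,0.3,-4],"twist":0}
    - {"grip":0,"dp":[1.2,0.3,-5],"twist":0}
    - {"grip":0,"dp":[1.2,0.3,-5],"twist":0}
    - {"grip":0,"dp":[1.2,0.3,-5],"twist":0}
    - {"grip":0,"dp":[1.2,0.3,-5],"twist":0}
    - {"grip":0,"dp":[1.2,0.3,-5],"twist":0}

```text
time: 18.2
position: [488.4, 190.8, 77.0]
tcp_rot: [[0.942, 0.337, 0.002], [0.337, -0.942, -0.001], [0.001, 0.001, -1.0]]
wrist_force: [0.2, 0.4, -0.4]
gripper_width: 0.159
```

```bash
python3 - <<'E'
from h import *
import cv2,pickle
np.set_printoptions(precision=2,suppress=True)
o=arm.get_obs(); p=arm.camera_params("wrist"); im=arm.camera("wrist"); s=arm.camera("scene");pickle.dump((o,p),open("w8.pkl","wb"))
print(o["time"],o["position"],o["wrist_force"],o["gripper_width"])
A=cv2.resize(im[215:265,255:305],(400,400),interpolation=cv2.INTER_CUBIC)
B=cv2.resize(s[215:245,368:398],(400,400),interpolation=cv2.INTER_CUBIC)
cv2.imwrite("pics/z9.png",cv2.convertScaleAbs(np.hstack([A,B]),alpha=1.6))
E
```

```text
18.2 [488.42 190.78  76.98] [ 0.19  0.35 -0.39] 0.1590581035455134
```

View pics/z9.png

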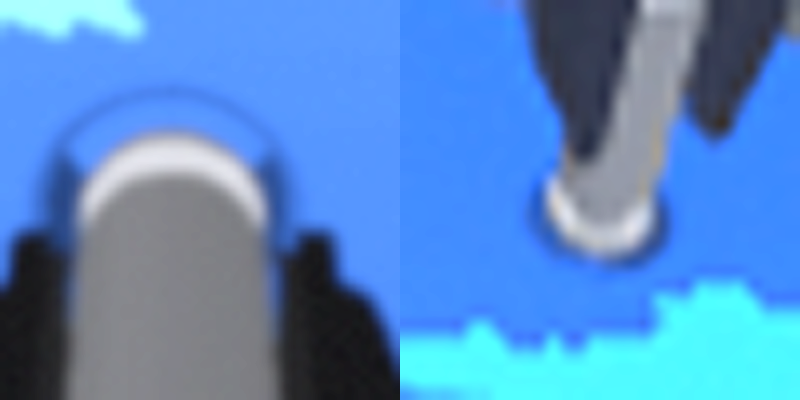

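The hole rim encloses the nozzle end in both views (wrist: hole centre 171, nozzle 173; small gap bias along tool x). I shift 0.9 mm and lower gently with force checks.

Emit:
step_arm:
  increments:
    - {"grip":0,"dp":[0.8,0.3,0],"twist":0}
    - {"grip":0,"dp":[0.8,0.3,-0.5],"twist":0}
    - {"grip":0,"dp":[0.8,0.3,-1.2],"twist":0}
    - {"grip":0,"dp":[0.8,0.3,-2],"twist":0}
    - {"grip":0,"dp":[0.8,0.3,-2.8],"twist":0}
    - {"grip":0,"dp":[0.8,0.3,-3.6],"twist":0}
    - {"grip":0,"dp":[0.8,0.3,-4.3],"twist":0}
    - {"grip":0,"dp":[0.8,0.3,-5],"twist":0}
    - {"grip":0,"dp":[0.8,0.3,-5],"twist":0}
    - {"grip":0,"dp":[0.8,0.3,-5],"twist":0}

```text
time: 19.55
position: [489.3, 191.1, 72.0]
tcp_rot: [[0.942, 0.337, 0.002], [0.337, -0.942, -0.001], [0.001, 0.001, -1.0]]
wrist_force: [0.5, -0.1, 0.1]
gripper_width: 0.162
```

Emit:
step_arm:
  increments:
    - {"grip":0,"dp":[0,0,-0.8],"twist":0}
    - {"grip":0,"dp":[0,0,-1.6],"twist":0}
    - {"grip":0,"dp":[0,0,-2.4],"twist":0}
    - {"grip":0,"dp":[0,0,-3.2],"twist":0}
    - {"grip":0,"dp":[0,0,-4],"twist":0}
    - {"grip":0,"dp":[0,0,-4.8],"twist":0}
    - {"grip":0,"dp":[0,0,-5.6],"twist":0}
    - {"grip":0,"dp":[0,0,-6],"twist":0}
    - {"grip":0,"dp":[0,0,-6],"twist":0}
    - {"grip":0,"dp":[0,0,-6],"twist":0}

```text
time: 20.8
position: [489.3, 191.1, 66.0]
tcp_rot: [[0.942, 0.337, 0.002], [0.337, -0.942, -0.001], [0.001, 0.001, -1.0]]
wrist_force: [-0.1, -0.4, -1.0]
gripper_width: 0.165
```

```bash
python3 - <<'E'
from h import *
import cv2,pickle
np.set_printoptions(precision=2,suppress=True)
im=arm.camera("wrist"); s=arm.camera("scene");o=arm.get_obs()
print(o["time"],o["position"],o["wrist_force"],o["moment"],o["gripper_width"])
A=cv2.resize(im[215:265,255:305],(400,400),interpolation=cv2.INTER_CUBIC)
B=cv2.resize(s[215:245,368:398],(400,400),interpolation=cv2.INTER_CUBIC)
cv2.imwrite("pics/z10.png",cv2.convertScaleAbs(np.hstack([A,B]),alpha=1.6))
E
```

```text
20.9 [489.27 191.07  66.  ] [ 0.1  -0.08 -0.03] [-0.01  0.04  0.01] 0.16358922656285058
```

View pics/z10.png

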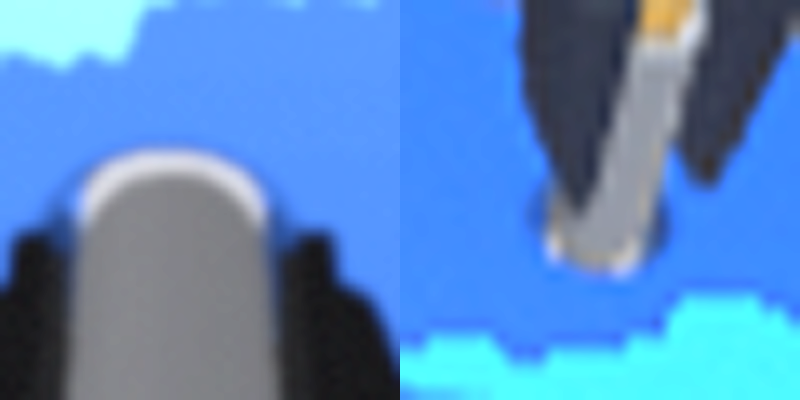

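The end is inside the hole (rim occludes it in both views) and there is no side force. Continuing down.

Emit:
step_arm:
  increments:
    - {"grip":0,"dp":[0,0,-1],"twist":0}
    - {"grip":0,"dp":[0,0,-2],"twist":0}
    - {"grip":0,"dp":[0,0,-3],"twist":0}
    - {"grip":0,"dp":[0,0,-4],"twist":0}
    - {"grip":0,"dp":[0,0,-5],"twist":0}
    - {"grip":0,"dp":[0,0,-6],"twist":0}
    - {"grip":0,"dp":[0,0,-7],"twist":0}
    - {"grip":0,"dp":[0,0,-8],"twist":0}
    - {"grip":0,"dp":[0,0,-8],"twist":0}
    - {"grip":0,"dp":[0,0,-8],"twist":0}

```text
time: 22.15
position: [489.3, 191.1, 58.0]
tcp_rot: [[0.942, 0.337, 0.002], [0.337, -0.942, -0.001], [0.001, 0.001, -1.0]]
wrist_force: [0.3, -0.4, -1.5]
gripper_width: 0.162
```

Emit:
step_arm:
  increments:
    - {"grip":0,"dp":[0,0,-0.5],"twist":0}
    - {"grip":0,"dp":[0,0,-1],"twist":0}
    - {"grip":0,"dp":[0,0,-1.5],"twist":0}
    - {"grip":0,"dp":[0,0,-2],"twist":0}
    - {"grip":0,"dp":[0,0,-2.5],"twist":0}
    - {"grip":0,"dp":[0,0,-3],"twist":0}
    - {"grip":0,"dp":[0,0,-3.5],"twist":0}
    - {"grip":0,"dp":[0,0,-4],"twist":0}
    - {"grip":0,"dp":[0,0,-4],"twist":0}
    - {"grip":0,"dp":[0,0,-4],"twist":0}

```text
time: 23.4
position: [489.3, 191.1, 54.1]
tcp_rot: [[0.942, 0.337, 0.002], [0.337, -0.942, -0.001], [0.001, 0.001, -1.0]]
wrist_force: [-0.4, -0.3, -1.1]
gripper_width: 0.162
```

Emit:
step_arm:
  increments:
    - {"grip":0,"dp":[0,0,-0.4],"twist":0}
    - {"grip":0,"dp":[0,0,-0.8],"twist":0}
    - {"grip":0,"dp":[0,0,-1.2],"twist":0}
    - {"grip":0,"dp":[0,0,-1.6],"twist":0}
    - {"grip":0,"dp":[0,0,-2],"twist":0}
    - {"grip":0,"dp":[0,0,-2.5],"twist":0}
    - {"grip":0,"dp":[0,0,-3],"twist":0}
    - {"grip":0,"dp":[0,0,-3],"twist":0}
    - {"grip":0,"dp":[0,0,-3],"twist":0}
    - {"grip":0,"dp":[0,0,-3],"twist":0}

```text
time: 24.65
position: [489.3, 191.1, 51.0]
tcp_rot: [[0.942, 0.337, 0.002], [0.337, -0.942, -0.001], [0.001, 0.001, -1.0]]
wrist_force: [-0.4, -0.7, 0.1]
gripper_width: 0.167
```

Emit:
step_arm:
  increments:
    - {"grip":0,"dp":[0,0,-0.3],"twist":0}
    - {"grip":0,"dp":[0,0,-0.6],"twist":0}
    - {"grip":0,"dp":[0,0,-0.9],"twist":0}
    - {"grip":0,"dp":[0,0,-1.2],"twist":0}
    - {"grip":0,"dp":[0,0,-1.5],"twist":0}
    - {"grip":0,"dp":[0,0,-1.5],"twist":0}
    - {"grip":0,"dp":[0,0,-1.5],"twist":0}
    - {"grip":0,"dp":[0,0,-1.5],"twist":0}
    - {"grip":0,"dp":[0,0,-1.5],"twist":0}
    - {"grip":0,"dp":[0,0,-1.5],"twist":0}

```text
time: 25.9
position: [489.3, 191.1, 49.6]
tcp_rot: [[0.942, 0.337, 0.002], [0.337, -0.942, -0.001], [0.001, 0.001, -1.0]]
wrist_force: [-0.2, 0.5, -1.1]
gripper_width: 0.163
```

Still free. In small steps now, because the holder top is at z=45.

Emit:
step_arm:
  increments:
    - {"grip":0,"dp":[0,0,-0.3],"twist":0}
    - {"grip":0,"dp":[0,0,-0.6],"twist":0}
    - {"grip":0,"dp":[0,0,-0.9],"twist":0}
    - {"grip":0,"dp":[0,0,-1.2],"twist":0}
    - {"grip":0,"dp":[0,0,-1.5],"twist":0}
    - {"grip":0,"dp":[0,0,-1.5],"twist":0}
    - {"grip":0,"dp":[0,0,-1.5],"twist":0}
    - {"grip":0,"dp":[0,0,-1.5],"twist":0}
    - {"grip":0,"dp":[0,0,-1.5],"twist":0}
    - {"grip":0,"dp":[0,0,-1.5],"twist":0}

```text
time: 27.15
position: [489.4, 191.1, 48.6]
tcp_rot: [[0.942, 0.337, 0.002], [0.337, -0.942, -0.001], [0.002, 0.001, -1.0]]
wrist_force: [-0.9, -0.1, 7.3]
gripper_width: 0.163
```

Emit:
step_arm:
  increments:
    - {"grip":0,"dp":[0,0,-0.3],"twist":0}
    - {"grip":0,"dp":[0,0,-0.6],"twist":0}
    - {"grip":0,"dp":[0,0,-0.9],"twist":0}
    - {"grip":0,"dp":[0,0,-1.1],"twist":0}
    - {"grip":0,"dp":[0,0,-1.1],"twist":0}
    - {"grip":0,"dp":[0,0,-1.1],"twist":0}
    - {"grip":0,"dp":[0,0,-1.1],"twist":0}
    - {"grip":0,"dp":[0,0,-1.1],"twist":0}
    - {"grip":0,"dp":[0,0,-1.1],"twist":0}
    - {"grip":0,"dp":[0,0,-1.1],"twist":0}

```text
time: 28.4
position: [489.6, 191.2, 48.5]
tcp_rot: [[0.942, 0.337, 0.003], [0.337, -0.942, -0.0], [0.003, 0.002, -1.0]]
wrist_force: [-4.4, -0.6, 16.2]
gripper_width: 0.165
```

```bash
python3 - <<'E'
from h import *
import cv2
np.set_printoptions(precision=2,suppress=True)
F=[]
for i in range(4):
    im=arm.camera("wrist"); o=arm.get_obs();F.append(o["wrist_force"])
s=arm.camera("scene")
print(o["time"],o["position"],np.mean(F,0),o["moment"],o["gripper_width"])
A=cv2.resize(im[205:295,230:320],(400,400),interpolation=cv2.INTER_CUBIC)
B=cv2.resize(s[195:245,360:410],(400,400),interpolation=cv2.INTER_CUBIC)
cv2.imwrite("pics/z11.png",cv2.convertScaleAbs(np.hstack([A,B]),alpha=1.6))
E
```

```text
28.6 [489.55 191.17  48.45] [-3.39 -0.9  16.12] [-0.19  0.73  0.01] 0.1621069914040342
```

View pics/z11.png

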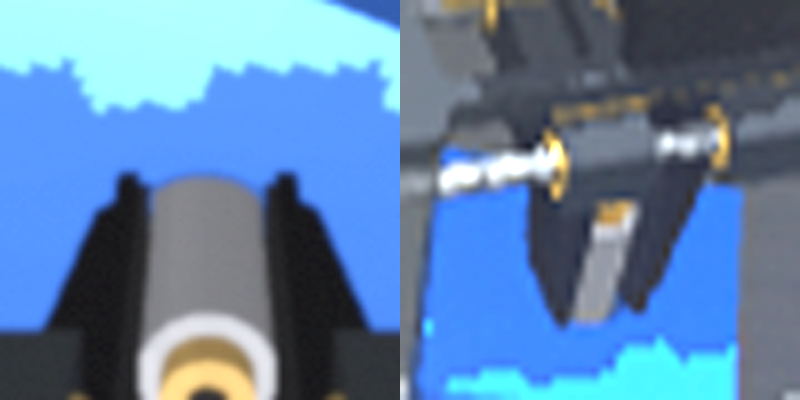

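Contact with the floor at z≈48.6, consistent with the expected 17 mm plus the roughly 31.6 mm hanging below the TCP. I relax the force, then open.

Emit:
step_arm:
  increments:
    - {"grip":0,"dp":[-0.2,0,0.1],"twist":0}
    - {"grip":0,"dp":[-0.2,0,0.1],"twist":0}
    - {"grip":0,"dp":[-0.2,0,0.1],"twist":0}
    - {"grip":17,"dp":[-0.2,0,0.1],"twist":0}
    - {"grip":19,"dp":[-0.2,0,0.1],"twist":0}
    - {"grip":21,"dp":[-0.2,0,0.1],"twist":0}
    - {"grip":24,"dp":[-0.2,0,0.1],"twist":0}
    - {"grip":28,"dp":[-0.2,0,0.1],"twist":0}
    - {"grip":34,"dp":[-0.2,0,0.1],"twist":0}
    - {"grip":38,"dp":[-0.2,0,0.1],"twist":0}

```text
time: 29.9
position: [489.4, 191.2, 48.6]
tcp_rot: [[0.942, 0.337, 0.003], [0.337, -0.942, -0.0], [0.003, 0.002, -1.0]]
wrist_force: [0.5, -0.4, -0.2]
gripper_width: 0.39
```

Emit:
step_arm:
  increments:
    - {"grip":40,"dp":[0,0,1],"twist":0}
    - {"grip":40,"dp":[0,0,4],"twist":0}
    - {"grip":40,"dp":[0,0,8],"twist":0}
    - {"grip":40,"dp":[0,0,15],"twist":0}
    - {"grip":40,"dp":[0,0,25],"twist":0}
    - {"grip":40,"dp":[0,0,40],"twist":0}
    - {"grip":40,"dp":[0,0,60],"twist":0}
    - {"grip":40,"dp":[0,0,80],"twist":0}
    - {"grip":40,"dp":[0,0,95],"twist":0}
    - {"grip":40,"dp":[0,0,95],"twist":0}

```text
time: 31.15
position: [489.8, 191.3, 144.8]
tcp_rot: [[0.941, 0.337, 0.006], [0.337, -0.941, 0.0], [0.005, 0.002, -1.0]]
wrist_force: [-0.9, -0.5, -0.8]
gripper_width: 0.421
```

```bash
python3 - <<'E'
from h import *
import cv2
np.set_printoptions(precision=2,suppress=True)
im=arm.camera("wrist");s=arm.camera("scene");t=arm.camera("top");o=arm.get_obs()
print(o["time"],o["position"],o["wrist_force"],o["gripper_width"])
A=cv2.resize(im[150:270,220:340],(400,400),interpolation=cv2.INTER_CUBIC)
B=cv2.resize(s[195:270,350:425],(400,400),interpolation=cv2.INTER_CUBIC)
cv2.imwrite("pics/z12.png",np.hstack([A,B]));cv2.imwrite("pics/s12.png",s)
E
```

```text
31.3 [489.08 191.1  143.1 ] [-0.33 -0.92  0.04] 0.4198493029238095
```

View pics/z12.png

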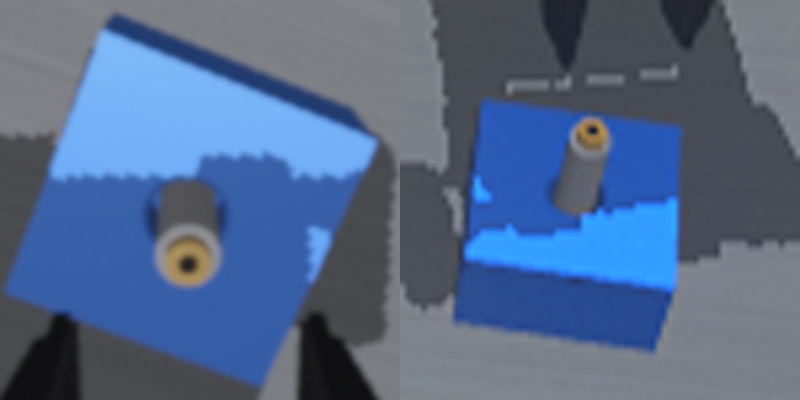

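View pics/s12.png

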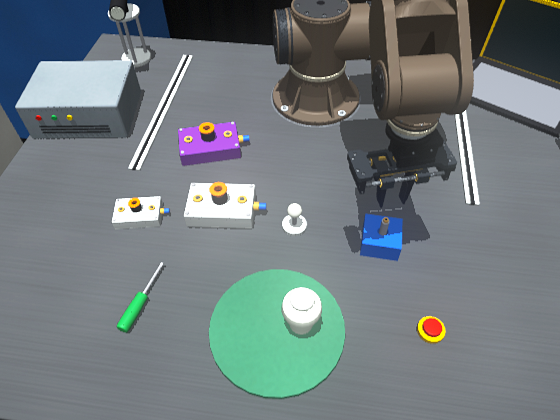

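The nozzle stands upright in the holder (scene (385,227)), the gripper is clear, and the vase, ball stand, screwdriver and button are where they were. Handing in.

```bash
python3 -c "
from cell import arm
print(arm.job_done())"
```

```text
the job is handed in; nothing more can be done
None
```

The nozzle is out of the port and standing upright on the floor of the blue holder's hole. I released it and handed the job in at about 31 s of the 58 s allowed.

- **Release and pull:** I pressed the ring onto its hard stop at z = 76.0 mm; the highest force I read was 16 N, against the 30 N limit. I gripped the nozzle with the ring held down and pulled it straight up. The force readings showed no catch on the teeth.
- **Parking:** I lowered the nozzle into the hole until it touched the floor at z ≈ 48.6 mm, pressing with at most 16 N. I took the load off before opening the jaws.
- **Last checks:** The final wrist and scene pictures show the nozzle upright in the holder and the gripper clear. The vase, ball stand, screwdriver and stop button look unmoved.
- **Disagreements:** The cameras differed from each other by up to about 7 mm, so I set heights by touch and confirmed sideways alignment in close-up pictures. Estimates of the hole's position in x stayed 1–2 mm apart, but the nozzle went in with no side load. In the scene view the hand partly hid the nozzle's tip, so I did not trust the height taken from it.

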